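# Push a steel block through the spring gate of a parts pen

### The arm

A 7-joint arm with a two-finger parallel gripper is mounted at the origin on a cart in front of the work surface, level with it; the furniture and walls round the work are solid. World frame = base frame: x ahead of the robot, y to its left, z up, the work surface at z = 0. Lengths are in mm, angles in rad, forces in N, time in s.
With the tool pointing down it reaches from about 400 to 875 mm from the base axis. Payload 4.4 kg.
Tool frame: the origin (TCP) lies at the very end of the fingers, on their centre line; the grasp point (between the pads) lies 19 mm behind it; z points along the fingers, y is the direction in which the jaws open and shut (so a half turn about z gives the same grasp; the last joint's range is limited). The gripper opens to 85 mm and grips with 20 to 120 N. Pads are 22 mm wide; open, the fingers measure 114 mm over their backs; the gripper's body (76 mm by 85 mm) begins 54 mm behind the grasp point. The pads swing forward as they close: fully open they stand 13 mm farther back than shut.
Start: joints at [-1.322, 0.628, 0.038, 1.517, -0.027, 0.996, -0.02], TCP at [201.233, 618.08, 231.313] pointing down, gripper open.
Joint ranges: [-3.06, 3.06], [-0.37, 2.12], [-1.25, 1.32], [0.18, 2.47], [-1.1, 4.24], [0.23, 1.98], [-2.94, 2.94]. Speed limits (rad/s): [2.57, 2.57, 3.14, 3.14, 3.14, 3.14, 3.14].

### API

Orientations are given as [roll, pitch, yaw] about the fixed x, y, z axes, in that order (R = Rz(yaw) Ry(pitch) Rx(roll)).
In Python, from cell import read_state, get_image, finish_job gives the robot as it stands.
- The arm moves only by the tool carry_out, never from a script. Its argument "series" is a list that holds one entry, the list of rows, each a list of 7 numbers: the shift along the tool's x, y, z in cm, then the turn, a rotation vector about the tool's x, y, z in rad, then the finger opening in cm, from 0 to 8.54. In form: [[[x, y, z, wx, wy, wz, grip], ...]]. A call has 1 to 5 rows; each row is the pose to reach, as a shift and turn from the pose commanded when the call began, along the tool's axes at that moment; what a row does not reach only later rows make up. A row lasts 1/12 s, in which the tool goes at most 41.7 mm and 7.16 degrees, less where a joint would pass 70% of its speed; a pose out of reach is approached as far as the arm can. A call with a gripper value outside its range is refused whole. The fingers move at their own pace and stop on an object; the grip force is fixed at half the most. Time passes only in rows, so rows that repeat a pose let the fingers close. It gives the time, the measured TCP pose, the force and the opening at its end, in the units of the state.
- read_state(): the state, without advancing time (a new reading comes with each control period).
- get_image(name): name is "scene" or "top" or "wrist"; returns a dict with "img" (384x512x3 uint8, blue, green, red), "z_map" (384x512 float32, mm along the optical axis (not along the pixel's ray), 0 where there is no reading), "mtx" (3x3 intrinsics, pixels), "T" (4x4, takes a point from camera to world coordinates); the wrist camera has in their place "T_tool_cam" (4x4, takes a point from camera to tool coordinates, whose origin is the TCP and whose axes are the flange's). Camera axes: x right, y down, z forward; pixel columns grow to the right and rows downward; lengths in mm; the calibration is good to about 2 mm. A picture is of the moment at which its call begins: read the wrist's pose just before it.
- finish_job(): hands the job in, once; it reports no verdict.
The state is a dict: "clock": time; "qpos": joint angles; "qd": joint speeds; "tau": joint torques, N m; "eef_pos": TCP position; "tool_rot": TCP orientation; "force": force on the tool from outside, world axes, zero at the start; "torque": the same for the moment, N m; "width": finger opening in mm.
Only numpy, scipy, OpenCV 4.12 (cv2) and the standard library are available. Lean on these libraries where they do the work, as an engineer would, in place of code of your own. Each camera call takes 0.05 s, during which the arm holds its last target.

### The job

Push the small steel block that lies in the lane along the lane and through the gate into the parts pen: one finger pushes the self-closing flap open and keeps it open while the other finger pushes the block in, far enough that the flap swings fully shut behind it. The block's ground faces must not be marked, so never let the flap press on the block; the block only slides on the lane floor (do not pinch, lift or carry it), and the other things on the bench stay where they are.

Things in the scene. Friction and masses are not known exactly. Their poses are not given: they have to be found in the camera images.
- pen: fixed parts pen: low open-topped grey sheet-metal tray, plywood floor, a lane leading into it. Origin at bench level on the lane's centre line, level with the gate's strike post. y points along the lane into the pen, x across it to the flap's hinge. Floor 5 mm above the bench. Inner wall faces x = -24 (from y = 0), x = 118 (from y = -120), y = 131 mm; walls and 62 mm gate posts at most 63 mm high
- lane_mouth (a point): open outer end of the lane, on its centre line at floor height (pen y = -185). The lane runs straight from here through the gate to y = 131 mm, 36 mm wide between two guide rails, each 6 mm wide with its top 11 mm above the bench. Before the flap there are no walls but the one on the hinge side, only the rails
- flap (a joint): self-closing gate flap, set obliquely across the lane: upright aluminium sheet 3 mm thick, 16 to 58 mm above the bench, 178 mm from upright hinge axis to free edge. 0 = shut, grows as it swings into the pen, its only way; stop at 0.78 rad. A spring shuts it: 0.05 N m at 0, 0.095 N m at the stop, damping 0.08 N m s/rad; it shuts about 1 s after release
- flap_hinge (a point): point on the flap's hinge axis, 37 mm above the bench, at x = 110, y = -120 mm in the pen's frame. The shut flap runs straight from here to x = -22, y = 0, so it crosses the lane's centre line at y = -20 mm
- flap_edge (a point): middle of the flap's free upright edge, 37 mm above the bench; moves with the flap: at joint value q it is at x = 110 - 178 cos(q + 0.74), y = -120 + 178 sin(q + 0.74) mm in the pen's frame. The block in the lane is clear of the whole swing when its centre is at pen y = 55 mm or more
- block: the workpiece: plain steel block, 32 mm wide, 45 mm long, 28 mm high, 0.2 to 0.42 kg, lying loose in the lane on its floor with its length along the lane, its centre at pen y = -115 to -75 mm. Origin: centre of its underside (5 mm above the bench); y along its length, z up
- insulator: bystander on the bench near the lane's mouth: white ribbed porcelain insulator, 40 mm in diameter, 54 mm high; origin at the centre of its underside
- brass_bush: bystander on the bench near the lane's mouth: brass bush, 34 mm in diameter, 30 mm high; origin at the centre of its underside
- small_insulator: bystander on the bench beyond the pen's end wall: white ribbed porcelain insulator, 34 mm in diameter, 46 mm high; origin at the centre of its underside
There are look-alikes about, which are no part of the job. What is shaped like the block but black, green or red is not meant.

How it is judged:
By the outcome, as a careful person would: the job done as asked, in the order asked, and still so for the second after the job is handed in, with the robot touching nothing.
It also fails if it takes over 38 s, if anything falls off the work surface, if the arm or the gripper's body presses on something with over 40 N, if the wrist force passes 120 N, or if a joint passes its speed limit or range.

## Working session

There is one attempt and no reset: what is moved stays moved. The work goes in short steps, Python scripts to look and compute and a tool call to move; the robot and the scene stay as the last step left them, time stands still between calls to the robot, and variables do not carry over. Pictures are saved under pics/ and viewed, and the job is handed in when it is done.

Besides the shell and the picture viewer there is one more tool, called after "Request:" as name([rows], argument=value, ...), one row to a line, values as JSON. carry_out: Moves the arm, as the interface text tells. Its arguments: {"type":"object","properties":{"series":{"type":"array","items":{"type":"array","items":{"type":"array","items":{"type":"number"}}}}},"required":["series"]}

```bash
ls; mkdir -p pics; cat > h.py <<'E'
import numpy as np,cv2
from cell import read_state,get_image,finish_job
E
python3 - <<'E'
from h import *
s=read_state();print(s)
for n in("scene","top"):
    g=get_image(n);cv2.imwrite(f"pics/{n}0.png",g["img"]);np.savez(f"{n}0.npz",**{k:g[k] for k in("img","z_map","mtx","T")})
    print(g["mtx"],g["T"])
E
```

```text
pics
{'clock': 0.0, 'qpos': array([-1.32178209,  0.62925295,  0.03844993,  1.51835516, -0.02698365,
        0.99631864, -0.01996945]), 'qd': array([ 2.11324323e-04, -1.78391873e-03, -9.71525684e-05,  5.81612949e-04,
       -1.21416641e-03, -6.15660516e-04,  2.84233543e-04]), 'tau': array([-3.39981152e-04, -5.63403690e+01,  1.22626372e+00, -1.93441719e+01,
        1.10718445e-02,  1.05123664e-02,  1.15182053e-05]), 'eef_pos': array([201.05609829, 617.47628155, 230.45373848]), 'tool_rot': array([-3.13977710e+00,  3.73218855e-05,  2.82681174e+00]), 'force': array([ 0.05079562, -0.41120369, -0.22803312]), 'torque': array([-0.04015137, -0.01114705,  0.03211179]), 'width': 85.46137246288126}
[[402.78403539   0.         248.60190028]
 [  0.         402.78403539 192.37918496]
 [  0.           0.           1.        ]] [[ 4.28655850e-01 -6.84454715e-01  5.89725280e-01 -5.89611179e+01]
 [-9.03465291e-01 -3.23188103e-01  2.81602411e-01 -1.70857630e+02]
 [-2.15190326e-03 -6.53506843e-01 -7.56917549e-01  8.18865788e+02]
 [ 0.00000000e+00  0.00000000e+00  0.00000000e+00  1.00000000e+00]]
[[499.04095146   0.         264.87469788]
 [  0.         499.04095146 203.49738437]
 [  0.           0.           1.        ]] [[-2.16154349e-02 -9.98110308e-01  5.75203104e-02  4.89813079e+02]
 [-9.99763930e-01  2.14527378e-02 -3.44458260e-03  9.93225182e+01]
 [ 2.20410526e-03 -5.75811877e-02 -9.98338394e-01  1.15581441e+03]
 [ 0.00000000e+00  0.00000000e+00  0.00000000e+00  1.00000000e+00]]
```

View pics/scene0.png

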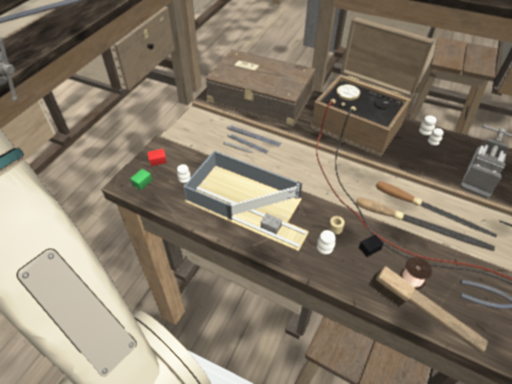

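View pics/top0.png

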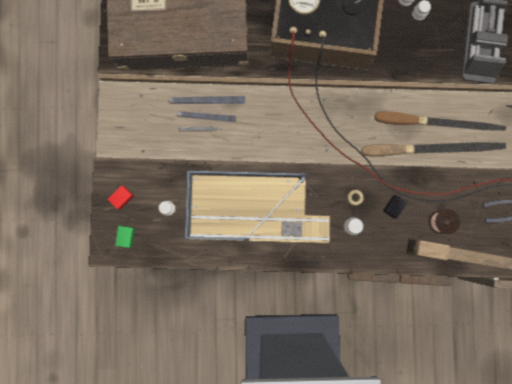

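```bash
python3 - <<'E'
from h import *
g=np.load("top0.npz")
c=g["img"][160:260,175:375]
cv2.imwrite("pics/top0c.png",cv2.resize(c,None,fx=4,fy=4,interpolation=cv2.INTER_CUBIC))
E
```

```text
(no output)
```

View pics/top0c.png

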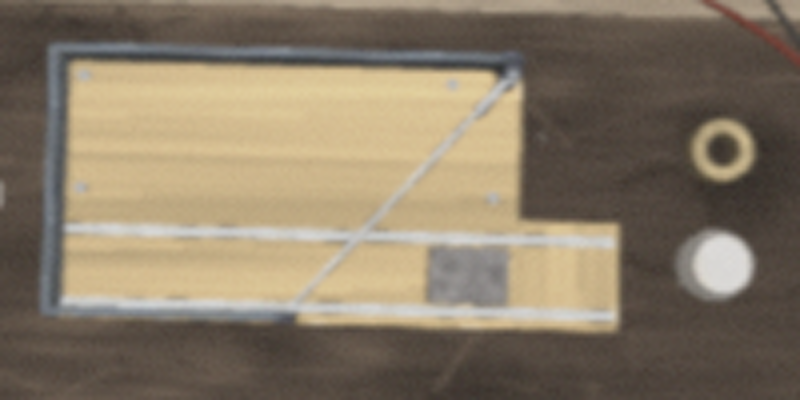

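```bash
cat >> h.py <<'E'
def proj(P,g):
    T=np.linalg.inv(g["T"]);p=(T[:3,:3]@np.asarray(P).T).T+T[:3,3];q=(g["mtx"]@p.T).T;return q[:,:2]/q[:,2:]
def penT(v,P):
    P=np.asarray(P,float);c,s=np.cos(v[2]),np.sin(v[2]);return np.c_[v[0]+c*P[:,0]-s*P[:,1],v[1]+s*P[:,0]+c*P[:,1],P[:,2]]
def ray(uv,z,g):
    d=g["T"][:3,:3]@np.linalg.inv(g["mtx"])@np.array([uv[0],uv[1],1.]);o=g["T"][:3,3];return o+d*(z-o[2])/d[2]
E
python3 - <<'E'
from h import *
from scipy.optimize import least_squares
g=np.load("top0.npz")
P=[(21,-185,11),(-21,-185,11),(21,131,5),(110,-120,58),(-22,0,58)]
U=np.array([(615,242),(615,317),(66,229),(513,73),(300,302)])/4+[175-.375,160-.375]
f=lambda v:(proj(penT(v,P),g)-U).ravel()
r=least_squares(f,[470,60,0]);print(r.x,(r.fun.reshape(-1,2)*2).round(1))
v=r.x
# block top z=33: crop corners
B=np.array([(429,246),(508,249),(505,305),(428,302)])/4+[175-.375,160-.375]
W=np.array([ray(b,33,g) for b in B]);c,s=np.cos(v[2]),np.sin(v[2])
L=(W[:,:2]-v[:2])@np.array([[c,-s],[s,c]]);print(W.round(1),L.round(1),L.mean(0))
for n,uv,z in(("ins",(722,263),54),("bush",(722,150),30),("mouth",(617,279),5)):
    w=ray(np.array(uv)/4+[174.6,159.6],z,g);print(n,w,(w[:2]-v[:2])@np.array([[c,-s],[s,c]]))
# depth points
z=g["z_map"];
for u,vv in((291,229),(230,200),(320,229)):print(z[vv,u])
# scene cam check
gs=np.load("scene0.npz");print(proj(penT(v,[(0,-185,5),(-21,-185,11),(21,-185,11),(110,-120,60),(-22,0,58),(0,-95,33)]),gs).round(1))
E
python3 - <<'E'
import cv2
i=cv2.imread('pics/scene0.png')[140:260,170:350];cv2.imwrite('pics/scene0c.png',cv2.resize(i,None,fx=4,fy=4,interpolation=2))
E
```

```text
[ 5.03098928e+02  1.34503957e+02 -4.70920757e-02] [[ 1.6 -0.8]
 [ 0.9 -1.7]
 [ 1.4 -1.2]
 [ 0.8  0.6]
 [-4.5  3. ]]
[[514.   58.1  33. ]
 [511.3  13.7  33. ]
 [480.   16.2  33. ]
 [482.6  59.4  33. ]] [[  14.5  -75.8]
 [  13.9 -120.3]
 [ -17.5 -119.3]
 [ -17.   -76. ]] [ -1.53513099 -97.84597749]
ins [ 500.72242241 -102.50276503   54.        ] [   8.78314314 -236.85584324]
bush [ 564.78531085 -108.94409371   30.        ] [  73.07823317 -240.27429144]
mouth [493.3108955  -50.70230131   5.        ] [  -1.05865698 -185.46170211]
1124.1373
1154.8741
1151.8612
[[302.2 239.5]
 [299.  244.5]
 [305.9 231.8]
 [297.8 185.1]
 [230.7 204.1]
 [269.3 218.6]]
```

View pics/scene0c.png

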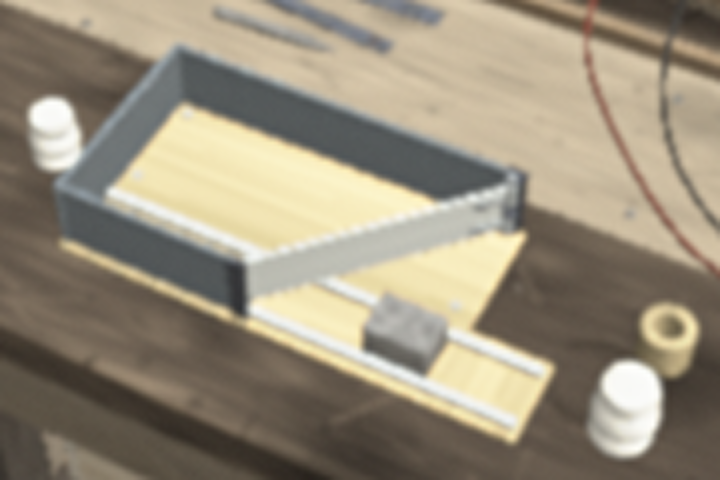

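```bash
cat >> h.py <<'E'
from scipy.spatial.transform import Rotation as R
V=np.array([502.5,134.5,-.047])
def rel(target,yaw,s=None):
    s=s or read_state();R0=R.from_euler('xyz',s["tool_rot"]);Rt=R.from_euler('xyz',[np.pi,0,yaw])
    return np.r_[R0.inv().apply(np.array(target)-s["eef_pos"])/10,(R0.inv()*Rt).as_rotvec()].round(3)
def tcp(B,phi,S,v=None):
    v=V if v is None else v
    p=np.array([B[0]+S/2*np.cos(phi),B[1]+S/2*np.sin(phi),0]);return penT(v,[p])[0][:2],np.pi/2+v[2]+phi
E
python3 - <<'E'
from h import *
p,y=tcp((0,-150),.5,80);print(p,y,rel([*p,200],y))
g=get_image("wrist");cv2.imwrite("pics/w0.png",g["img"]);print(g["T_tool_cam"],g["mtx"])
E
```

```text
[531.41812152   2.17224107] 2.023796326794897 [-5.0466e+01 -4.8277e+01  3.1300e+00 -2.0000e-03  1.0000e-03  8.0300e-01]
[[-1.60099678e-04 -9.45609587e-01 -3.25303679e-01  8.35828173e+01]
 [ 9.99999726e-01  8.37469337e-05 -7.35594316e-04 -1.95515333e-01]
 [ 7.22828222e-04 -3.25303708e-01  9.45609314e-01 -1.42211866e+02]
 [ 0.00000000e+00  0.00000000e+00  0.00000000e+00  1.00000000e+00]] [[275.20521074   0.         251.9677808 ]
 [  0.         275.20521074 190.76530427]
 [  0.           0.           1.        ]]
```

View pics/w0.png

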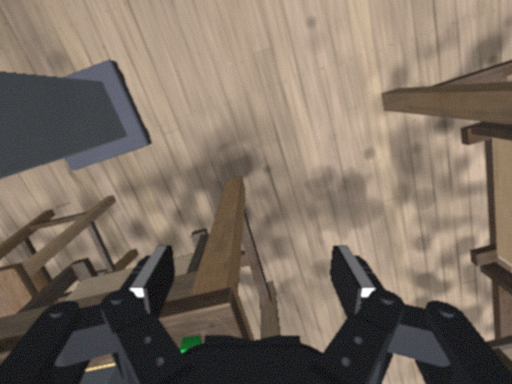

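Request:
carry_out([
  [[-2.9,-2.8,0.2,0,0,0,6.8],[-5.8,-5.5,0.3,0,0,0,6.8],[-8.7,-8.3,0.5,0,0,0,6.8],[-11.5,-11,0.7,0,0,0,6.8],[-14.4,-13.8,0.9,0,0,0,6.8]],
])

```text
clock: 0.57
eef_pos: [295.8, 440.6, 222.1]
tool_rot: [-3.141, -0.0, 2.827]
force: [0.7, 0.3, -0.4]
width: 68.4
```

Request:
carry_out([
  [[-2.9,-2.8,0.2,0,0,0,6.8],[-5.8,-5.5,0.3,0,0,0,6.8],[-8.7,-8.3,0.5,0,0,0,6.8],[-11.5,-11,0.7,0,0,0,6.8],[-14.4,-13.8,0.9,0,0,0,6.8]],
])

```text
clock: 0.98
eef_pos: [390.0, 264.8, 213.3]
tool_rot: [3.141, -0.0, 2.827]
force: [0.6, -0.4, -0.9]
width: 68.3
```

```bash
python3 - <<'E'
from h import *
s=read_state();print(s["clock"],s["eef_pos"],s["tool_rot"],s["width"],s["qpos"].round(2))
p,y=tcp((0,-150),.5,80);print(p,y,rel([*p,200],y))
E
```

```text
0.9833 [390.01004597 264.83157726 213.2528802 ] [ 3.14141449e+00 -5.02234851e-05  2.82731492e+00] 68.26739754612133 [-0.69  0.4   0.05  2.02 -0.03  0.72  0.63]
[531.41812152   2.17224107] 2.023796326794897 [-21.568 -20.608   1.321   0.     -0.      0.804]
```

Request:
carry_out([
  [[-2.7,-2.6,0.2,0,0,0.12,6.8],[-5.4,-5.2,0.3,0,0,0.24,6.8],[-8.1,-7.8,0.5,0,0,0.36,6.8],[-10.8,-10.4,0.7,0,0,0.48,6.8],[-13.5,-13,0.8,0,0,0.6,6.8]],
])

```text
clock: 1.4
eef_pos: [478.1, 99.3, 205.2]
tool_rot: [-3.141, -0.0, 2.221]
force: [0.6, 1.2, 0.1]
width: 67.8
```

```bash
python3 - <<'E'
from h import *
s=read_state();print(s["clock"],s["eef_pos"],s["tool_rot"],s["width"],s["qpos"].round(2))
p,y=tcp((0,-150),.5,80);print(p,y,rel([*p,200],y))
g=get_image("wrist");cv2.imwrite("pics/w1.png",g["img"]);np.savez("w1.npz",pos=s["eef_pos"],rot=s["tool_rot"],**g)
E
```

```text
1.4 [478.08442976  99.28535295 205.16170157] [-3.14144424e+00 -2.35823045e-04  2.22089842e+00] 67.80096669595264 [-0.42  0.45  0.23  1.99 -0.15  0.72  0.54]
[531.41812152   2.17224107] 2.023796326794897 [-10.959  -1.632   0.514  -0.     -0.      0.197]
```

View pics/w1.png

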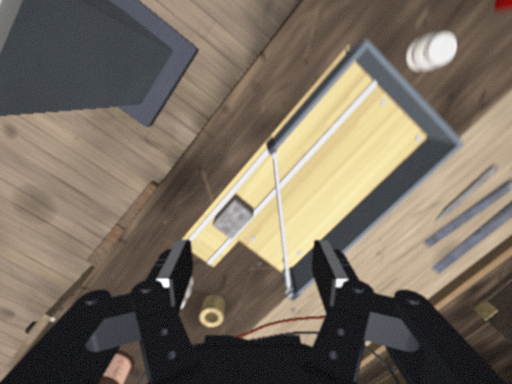

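```bash
python3 - <<'E'
from h import *
g=np.load("w1.npz");c=g["img"][30:310,170:470]
im=cv2.resize(c,None,fx=2.66,fy=2.1,interpolation=2)
cv2.imwrite("pics/w1a.png",cv2.resize(g["img"][130:310,170:320],None,fx=4,fy=3.3,interpolation=2))
cv2.imwrite("pics/w1b.png",cv2.resize(g["img"][30:170,250:450],None,fx=4,fy=4,interpolation=2))
E
```

```text
(no output)
```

View pics/w1a.png

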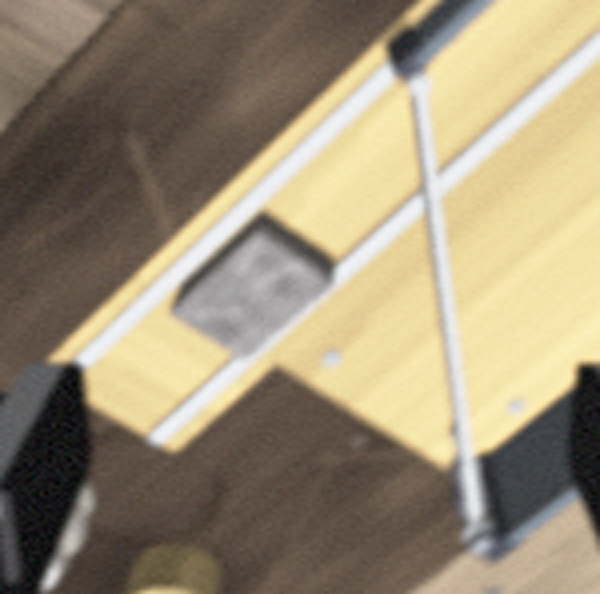

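View pics/w1b.png

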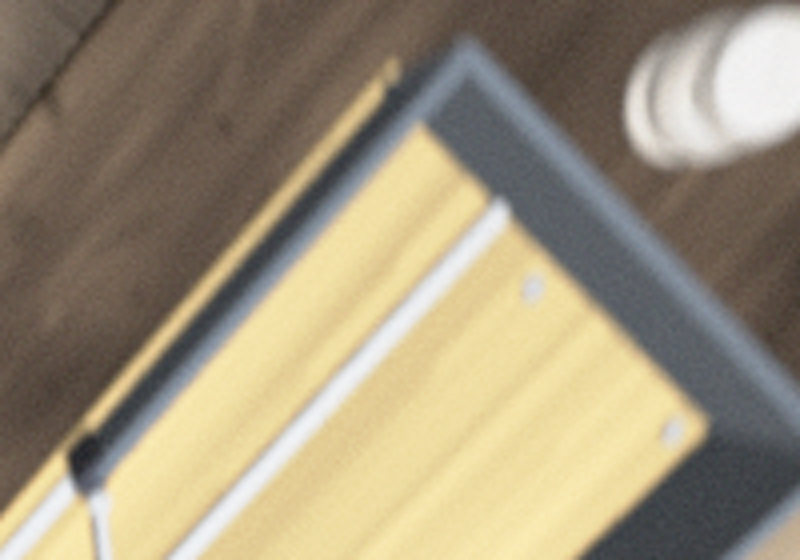

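```bash
cat >> h.py <<'E'
def wg(g,pos,rot):
    T=np.eye(4);T[:3,:3]=R.from_euler('xyz',rot).as_matrix();T[:3,3]=pos
    return dict(mtx=g["mtx"],T=T@g["T_tool_cam"],img=g["img"],z_map=g["z_map"])
def toPen(W,v):
    c,s=np.cos(v[2]),np.sin(v[2]);return (np.atleast_2d(W)[:,:2]-v[:2])@np.array([[c,-s],[s,c]])
E
python3 - <<'E'
from h import *
from scipy.optimize import least_squares
g=np.load("w1.npz");w=wg(g,g["pos"],g["rot"]);t=np.load("top0.npz")
a=lambda p:np.array(p)/[4,3.3]+[170-.4,130-.4]
b=lambda p:np.array(p)/4+[250-.4,30-.4]
Pw=[(21,-185,11),(110,-120,58),(-22,0,58),(21,131,11),(118,131,5)]
Uw=np.array([a((157,438)),a((477,535)),a((418,80)),b((503,203)),b((708,425))])
Pt=[(21,-185,11),(-21,-185,11),(21,131,5),(110,-120,58)]
Ut=np.array([(615,242),(615,317),(66,229),(513,73)])/4+[175-.375,160-.375]
for nm,f in(("w",lambda v:(proj(penT(v,Pw),w)-Uw).ravel()),("t",lambda v:(proj(penT(v,Pt),t)-Ut).ravel())):
    r=least_squares(f,[502,134,-.05]);print(nm,r.x,r.fun.reshape(-1,2).round(1).tolist());v=r.x
    if nm=="w":
        print(toPen([ray(a(p),33,w) for p in((175,308),(242,357),(332,287),(262,232))],v).round(1))
        print(toPen([ray(a(p),5,w) for p in((265,212),(332,265))],v).round(1))
E
```

```text
w [ 5.02408025e+02  1.33444701e+02 -4.70768933e-02] [[-0.7, 1.8], [0.5, -1.2], [-0.1, -1.1], [0.2, 0.8], [-0.0, -0.0]]
[[ -16.8 -118.4]
 [  12.5 -121.3]
 [  15.5  -80. ]
 [ -15.2  -76.7]]
[[-14.4 -78.8]
 [ 17.4 -82.2]]
t [ 5.02209784e+02  1.35845749e+02 -4.66742200e-02] [[0.2, -0.1], [-0.1, -0.5], [0.1, -0.2], [-0.2, 0.7]]
```

```bash
sed -i 's/^V=.*/V=np.array([502.3,134.6,-.047])/' h.py; python3 - <<'E'
from h import *
g=np.load("w1.npz");G=dict(mtx=g["mtx"],T=g["T_tool_cam"])
for z in(-13,-8,-4,0):print(z,proj([(x,y,z) for x in(11,-11) for y in(-48,-34,34,48)],G).round(0).tolist())
cv2.imwrite("pics/w1f.png",cv2.resize(g["img"][220:384,100:412],None,fx=2.5,fy=2.5,interpolation=2))
z=g["z_map"];print(z[244,180:192],z[250,318:335])
p,y=tcp((0,-150),.5,80);print(p,y,rel([*p,100],y))
E
```

```text
-13 [[161.0, 241.0], [188.0, 241.0], [316.0, 241.0], [343.0, 241.0], [166.0, 276.0], [191.0, 276.0], [313.0, 276.0], [338.0, 276.0]]
-8 [[164.0, 236.0], [190.0, 236.0], [314.0, 236.0], [340.0, 236.0], [168.0, 270.0], [193.0, 270.0], [311.0, 270.0], [336.0, 271.0]]
-4 [[166.0, 233.0], [191.0, 233.0], [313.0, 233.0], [338.0, 233.0], [170.0, 266.0], [194.0, 266.0], [310.0, 266.0], [334.0, 266.0]]
0 [[168.0, 230.0], [193.0, 230.0], [311.0, 230.0], [336.0, 230.0], [172.0, 262.0], [195.0, 262.0], [309.0, 263.0], [332.0, 263.0]]
[142.80309 142.90614 142.77588 142.78085 142.72627 143.872   144.17506
 146.29301 147.9442  150.66158 153.63057 388.87976] [140.95703 139.22824 136.97508 137.7406  138.41629 138.26685 137.67119
 138.87248 138.05981 137.62619 136.99158 137.94067 137.97224 137.86967
 138.57362 144.53604 143.93726]
[531.21812152   2.27224107] 2.023796326794897 [-9.9690e+00 -1.3150e+00  1.0624e+01  1.0000e-03  7.0000e-03  1.8200e-01]
```

View pics/w1f.png

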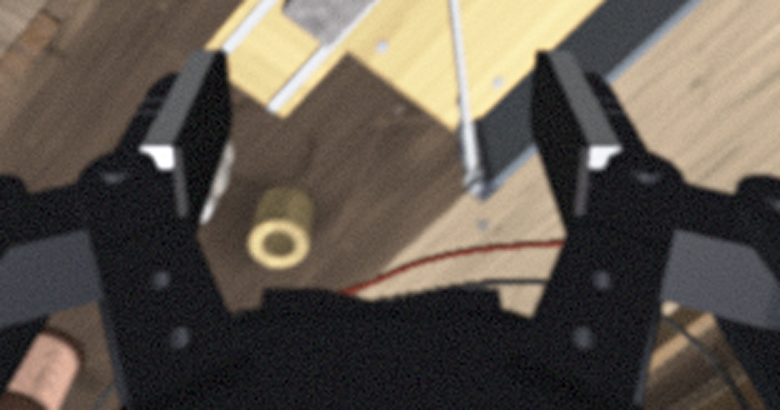

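```bash
cat > sim.py <<'E'
import numpy as np
H=np.array([110,-120.])
def rect(B,phi,S,hy0=-4,hy1=8,hx=11):
    F=np.array(B)+S*np.array([np.cos(phi),np.sin(phi)]);ty=np.array([np.cos(phi),np.sin(phi)]);tx=np.array([-np.sin(phi),np.cos(phi)])
    return [F+a*tx+b*ty for a in(-hx,hx) for b in(hy0,hy1)]
def flapq(B,phi,S):
    best=0.74
    for c in rect(B,phi,S):
        d=np.array([H[0]-c[0],c[1]-H[1]]);r=np.hypot(*d)
        if r<176: best=max(best,np.arctan2(d[1],d[0])+np.arcsin(1.5/r))
        else: best=max(best,9 if False else best)
    return best-.74
if __name__=="__main__":
    S=77;
    for yr in range(-120,48,8): # block rear
        t=np.clip((yr+120)/130,0,1);phi=.5+(0.08-.5)*t
        fe=11*np.cos(phi)+4*np.sin(phi);B=(-3,yr-fe)
        q=flapq(B,phi,S);a=q+.74
        # flap segment vs block top-right corner & right side
        d=np.array([-np.cos(a),np.sin(a)]);n=np.array([-np.sin(a),-np.cos(a)]) # to lane side
        clr=1e9
        for c in((16,yr+45),(16,yr),(-16,yr+45)):
            e=np.array(c)-H;al=e@d
            clr=min(clr,e@n-1.5 if al<178 else np.hypot(*(e-178*d)))
        F=np.array(B)+S*np.array([np.cos(phi),np.sin(phi)])
        print(yr,round(phi,2),"B",np.round(B,1),"F",F.round(),"q",round(q,2),"r",round(np.hypot(*(F-H))),"clr",round(clr,1))
E
python3 sim.py
```

```text
-120 0.5 B [  -3.  -131.6] F [ 65. -95.] q 0.01 r 52 clr 29.9
-112 0.47 B [  -3.  -123.6] F [ 66. -88.] q 0.1 r 55 clr 33.0
-104 0.45 B [  -3.  -115.6] F [ 66. -82.] q 0.18 r 58 clr 35.9
-96 0.42 B [  -3.  -107.7] F [ 67. -76.] q 0.24 r 61 clr 38.4
-88 0.4 B [ -3.  -99.7] F [ 68. -70.] q 0.3 r 65 clr 40.6
-80 0.37 B [ -3.  -91.7] F [ 69. -64.] q 0.35 r 70 clr 42.7
-72 0.34 B [ -3.  -83.7] F [ 69. -58.] q 0.4 r 74 clr 44.5
-64 0.32 B [ -3.  -75.7] F [ 70. -52.] q 0.43 r 79 clr 46.2
-56 0.29 B [ -3.  -67.7] F [ 71. -45.] q 0.47 r 84 clr 47.7
-48 0.27 B [ -3.  -59.7] F [ 71. -39.] q 0.5 r 89 clr 49.0
-40 0.24 B [ -3.  -51.6] F [ 72. -33.] q 0.52 r 95 clr 50.3
-32 0.22 B [ -3.  -43.6] F [ 72. -27.] q 0.55 r 100 clr 51.4
-24 0.19 B [ -3.  -35.6] F [ 73. -21.] q 0.57 r 106 clr 52.5
-16 0.16 B [ -3.  -27.5] F [ 73. -15.] q 0.59 r 111 clr 53.4
-8 0.14 B [ -3.  -19.4] F [73. -9.] q 0.6 r 117 clr 54.3
0 0.11 B [ -3.  -11.4] F [74. -3.] q 0.62 r 123 clr 56.7
8 0.09 B [-3.  -3.3] F [74.  3.] q 0.63 r 129 clr 58.2
16 0.08 B [-3.   4.7] F [74. 11.] q 0.64 r 136 clr 60.4
24 0.08 B [-3.  12.7] F [74. 19.] q 0.65 r 144 clr 63.4
32 0.08 B [-3.  20.7] F [74. 27.] q 0.66 r 151 clr 65.0
40 0.08 B [-3.  28.7] F [74. 35.] q 0.67 r 159 clr 65.0
```

```bash
python3 - <<'E'
from h import *
p,y=tcp((-3,-143),.5,77);print(p,y,rel([*p,90],y))
E
```

```text
[527.20160606   8.74896171] 2.023796326794897 [-9.2020e+00 -1.2540e+00  1.1619e+01  1.0000e-03  7.0000e-03  1.8200e-01]
```

Request:
carry_out([
  [[-2.4,-0.3,2.5,0,0,0.05,6.8],[-4.8,-0.6,5,0,0,0.1,6.8],[-7.2,-1,7.5,0,0.005,0.15,6.8],[-9.2,-1.25,10,0,0.005,0.18,6.8],[-9.2,-1.25,11.6,0,0.005,0.18,6.8]],
])

```text
clock: 1.87
eef_pos: [525.3, 15.6, 87.3]
tool_rot: [-3.14, -0.002, 2.04]
force: [1.0, 0.1, 0.9]
width: 67.8
```

```bash
python3 - <<'E'
from h import *
s=read_state();print(s["clock"],s["eef_pos"],s["tool_rot"],s["width"],s["force"])
p,y=tcp((-3,-143),.5,77);print(rel([*p,20],y))
g=get_image("scene");cv2.imwrite("pics/s1.png",cv2.resize(g["img"][100:260,170:380],None,fx=3.7,fy=3.7,interpolation=2))
E
```

```text
1.8667 [525.31222813  15.62270927  87.27060938] [-3.14020208e+00 -1.72988257e-03  2.04021407e+00] 67.77488621093218 [1.01467243 0.1417916  0.90849781]
[-7.100e-01 -1.330e-01  6.726e+00 -1.000e-03 -2.000e-03  1.600e-02]
```

View pics/s1.png

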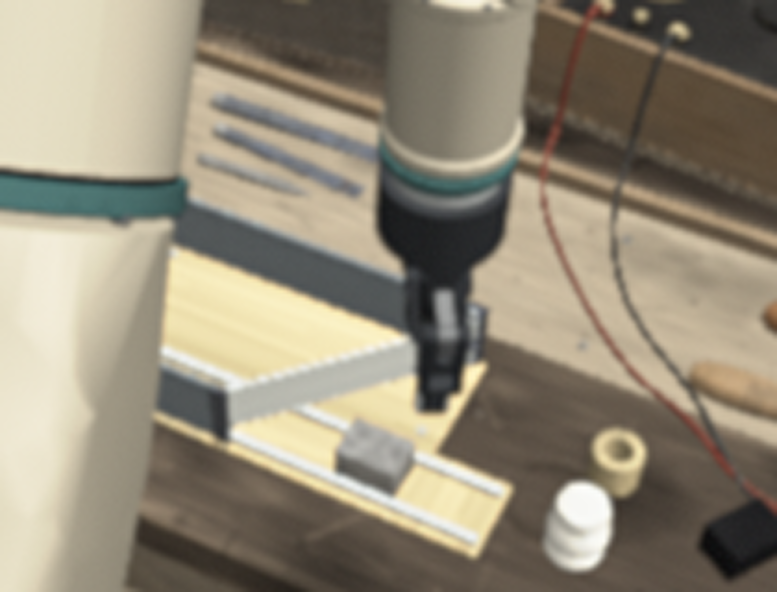

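Request:
carry_out([
  [[-0.7,-0.1,0,0,0,0.016,6.8],[-0.7,-0.13,2,0,0,0.016,6.8],[-0.7,-0.13,4,0,0,0.016,6.8],[-0.7,-0.13,6,0,0,0.016,6.8],[-0.7,-0.13,6.5,0,0,0.016,6.8]],
])

```text
clock: 2.33
eef_pos: [525.0, 14.8, 23.4]
tool_rot: [-3.14, -0.006, 2.032]
force: [-1.0, 0.9, -0.0]
width: 68.0
```

```bash
python3 - <<'E'
from h import *
s=read_state();print(s["clock"],s["eef_pos"],s["tool_rot"],s["width"],s["force"])
p,y=tcp((-3,-143),.5,77);print(rel([*p,3],y))
g=get_image("scene");cv2.imwrite("pics/s2.png",cv2.resize(g["img"][170:250,230:340],None,fx=7,fy=7,interpolation=2))
Rm=R.from_euler('xyz',s["tool_rot"]).as_matrix()
for z in(-14,-10,-6,0):
    P=(Rm@np.array([(11,-34,z),(-11,-34,z),(11,-41,z),(-11,-41,z)]).T).T+s["eef_pos"];print(z,((proj(P,g)-[230,170])*7).round().tolist())
w=get_image("wrist");cv2.imwrite("pics/w2.png",w["img"]);np.savez("w2.npz",pos=s["eef_pos"],rot=s["tool_rot"],**w)
E
```

```text
2.3333 [524.99425841  14.80239221  23.35352093] [-3.13952282 -0.0063659   2.03188548] 68.03786797496203 [-1.02271296  0.90439456 -0.04199769]
[-6.530e-01 -6.700e-02  2.031e+00 -2.000e-03 -6.000e-03  8.000e-03]
-14 [[346.0, 381.0], [410.0, 380.0], [348.0, 397.0], [412.0, 397.0]]
-10 [[345.0, 388.0], [409.0, 387.0], [347.0, 404.0], [411.0, 404.0]]
-6 [[345.0, 395.0], [408.0, 394.0], [346.0, 411.0], [410.0, 410.0]]
0 [[344.0, 405.0], [407.0, 404.0], [345.0, 421.0], [409.0, 421.0]]
```

View pics/s2.png

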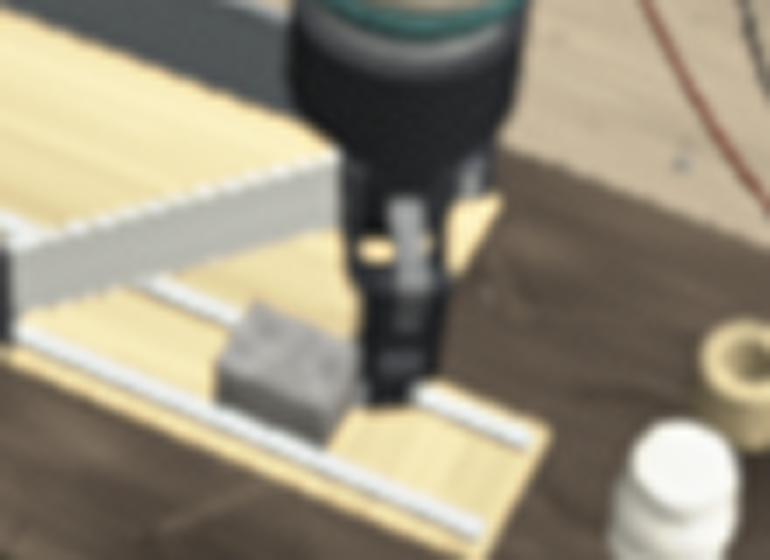

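View pics/w2.png

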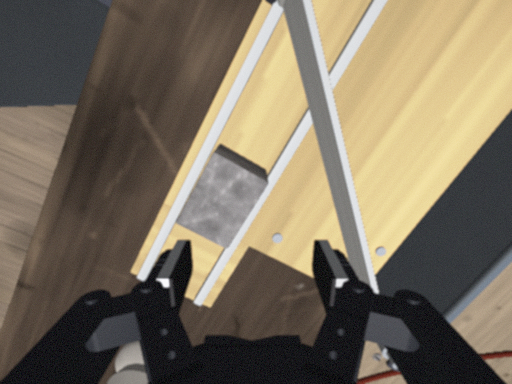

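Request:
carry_out([
  [[-0.3,0,0.5,0,0,0,6.8],[-0.6,-0.1,1,0,0,0,6.8],[-0.6,-0.1,1.5,0,0,0,6.8]],
])

```text
clock: 2.68
eef_pos: [528.7, 7.3, 10.0]
tool_rot: [3.14, -0.003, 2.03]
force: [-0.1, 0.2, 0.5]
width: 68.2
```

```bash
python3 - <<'E'
from h import *
s=read_state();print(s["clock"],s["eef_pos"],s["tool_rot"],s["width"],s["force"],s["qpos"].round(3),s["qd"].round(3),s["tau"].round(1))
p,y=tcp((-3,-143),.5,77);print(rel([*p,3],y))
E
```

```text
2.6833 [528.71514119   7.28661076  10.02760241] [ 3.14007731 -0.00327608  2.03000169] 68.1878371916234 [-0.05709829  0.21669616  0.46593905] [-0.147  0.816  0.127  2.006 -0.293  0.337  0.677] [ 0.029  0.119 -0.055  0.014 -0.03  -0.123  0.016] [ -0.7 -53.5   2.5  -7.4   0.    0.2   0. ]
[ 0.196 -0.072  0.703  0.002 -0.003  0.006]
```

Request:
carry_out([
  [[0,0,0.3,0,0,0,6.8],[0,-0.05,0.6,0,0,0,6.8],[0,-0.05,0.6,0,0,0,6.8]],
])

```text
clock: 2.93
eef_pos: [530.6, 9.3, 6.3]
tool_rot: [3.134, -0.003, 2.032]
force: [-3.9, 2.6, 24.0]
width: 68.0
```

```bash
cat >> h.py <<'E'
def where(s,S=77):
    m=toPen(s["eef_pos"],V)[0];phi=s["tool_rot"][2]-np.pi/2-V[2];d=S/2*np.array([np.cos(phi),np.sin(phi)])
    print("t",s["clock"].__round__(2),"tcp",s["eef_pos"].round(1),"rot",s["tool_rot"].round(3),"phi",round(phi,3),"B",(m-d).round(1),"F",(m+d).round(1),"f",s["force"].round(1),"w",round(s["width"],1))
def plan(Bx,ys,phis,z,S=77):
    s=read_state();where(s,S)
    for yb,ph in zip(ys,phis):
        p,y=tcp((Bx,yb),ph,S);print(yb,ph,rel([*p,z],y,s).round(2).tolist())
E
python3 - <<'E'
from h import *
s=read_state();where(s)
g=get_image("scene");cv2.imwrite("pics/s3.png",cv2.resize(g["img"][170:250,230:340],None,fx=7,fy=7,interpolation=2))
w=get_image("wrist");cv2.imwrite("pics/w3.png",w["img"])
E
```

```text
t 2.93 tcp [530.6   9.3   6.3] rot [ 3.134e+00 -3.000e-03  2.032e+00] phi 0.508 B [   0.5 -142.6] F [  67.8 -105.1] f [-3.9  2.6 24. ] w 68.0
```

View pics/s3.png

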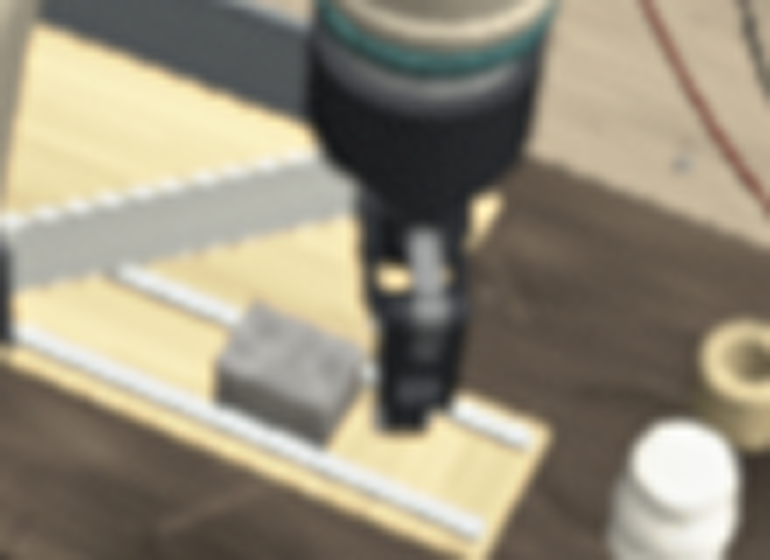

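View pics/w3.png

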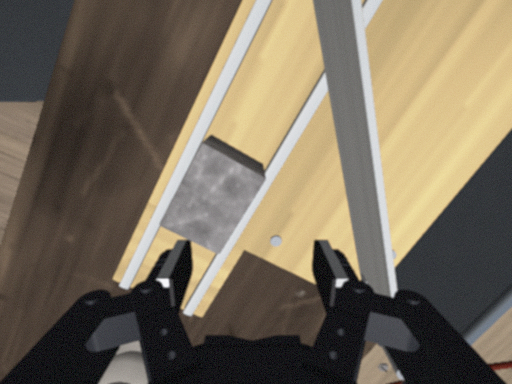

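Request:
carry_out([
  [[0,0,-0.4,0,0,0,6.8],[-0.1,-0.2,-0.8,0,0,0,6.8],[-0.1,-0.2,-0.8,0,0,0,6.8]],
])

```text
clock: 3.28
eef_pos: [525.7, 5.7, 11.9]
tool_rot: [-3.141, -0.005, 2.03]
force: [-0.1, -0.1, 0.1]
width: 67.9
```

```bash
python3 - <<'E'
from h import *
s=read_state();where(s);print(s["torque"])
g=get_image("scene");cv2.imwrite("pics/s4.png",cv2.resize(g["img"][170:250,230:340],None,fx=7,fy=7,interpolation=2))
t=get_image("top");cv2.imwrite("pics/t4.png",cv2.resize(t["img"][160:260,175:375],None,fx=4,fy=4,interpolation=2))
Rm=R.from_euler('xyz',s["tool_rot"]).as_matrix()
for z in(-10,-5,0):
    P=(Rm@np.array([(11,-34,z),(-11,-34,z),(11,-41,z),(-11,-41,z)]).T).T+s["eef_pos"];print(z,((proj(P,g)-[230,170])*7).round().tolist())
# depth at B tip
zm=g["z_map"]
for v in range(222,236,2):
    row=[]
    for u in range(276,300,3):
        d=zm[v,u];c=np.linalg.inv(g["mtx"])@[u,v,1]*d;p=g["T"]@np.r_[c,1];row.append(f"{toPen(p[:3],V)[0].round(0)}{p[2]:.0f}")
    print(v,row)
E
```

```text
t 3.28 tcp [525.7   5.7  11.9] rot [-3.141 -0.005  2.03 ] phi 0.507 B [  -4.2 -146.3] F [  63.1 -108.9] f [-0.1 -0.1  0.1] w 67.9
[-0.00809384  0.02697644 -0.00089431]
-10 [[368.0, 415.0], [432.0, 414.0], [370.0, 432.0], [434.0, 431.0]]
-5 [[367.0, 423.0], [431.0, 423.0], [369.0, 440.0], [432.0, 439.0]]
0 [[367.0, 432.0], [430.0, 431.0], [368.0, 448.0], [431.0, 448.0]]
222 ['[  -1. -114.]33', '[   2. -120.]33', '[  21. -121.]11', '[ -26. -146.]84', '[ -33. -155.]97', '[ -30. -161.]98', '[ -26. -167.]96', '[  45. -152.]2']
224 ['[  -6. -116.]32', '[  -3. -123.]33', '[  16. -124.]11', '[ -29. -148.]80', '[ -32. -156.]89', '[ -19. -158.]75', '[ -25. -167.]87', '[  42. -154.]-1']
226 ['[ -12. -119.]33', '[  -1. -123.]22', '[  16. -124.]3', '[ -33. -149.]78', '[ -29. -155.]77', '[ -24. -161.]75', '[ -27. -168.]83', '[  37. -156.]-2']
228 ['[ -17. -121.]32', '[   0. -123.]13', '[  10. -127.]4', '[ -35. -151.]75', '[ -30. -156.]71', '[-546. -331.]819', '[ -22. -168.]70', '[  22. -162.]12']
230 ['[ -17. -122.]24', '[  -0. -123.]5', '[   4. -130.]4', '[  -9. -142.]28', '[ -14. -151.]40', '[  -9. -157.]38', '[  17. -156.]5', '[  18. -163.]8']
232 ['[ -17. -123.]17', '[  -4. -125.]3', '[  -2. -132.]5', '[ -15. -144.]28', '[ -13. -151.]30', '[ -10. -158.]32', '[  12. -158.]4', '[  17. -164.]3']
234 ['[ -16. -122.]7', '[ -12. -129.]6', '[  -7. -135.]3', '[  -4. -141.]5', '[  -2. -148.]6', '[   3. -154.]4', '[   5. -161.]7', '[  11. -167.]3']
```

View pics/s4.png

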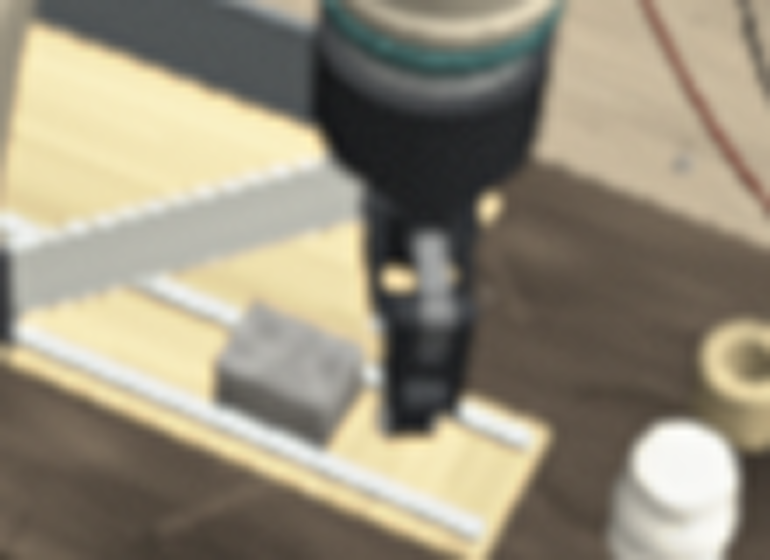

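View pics/t4.png

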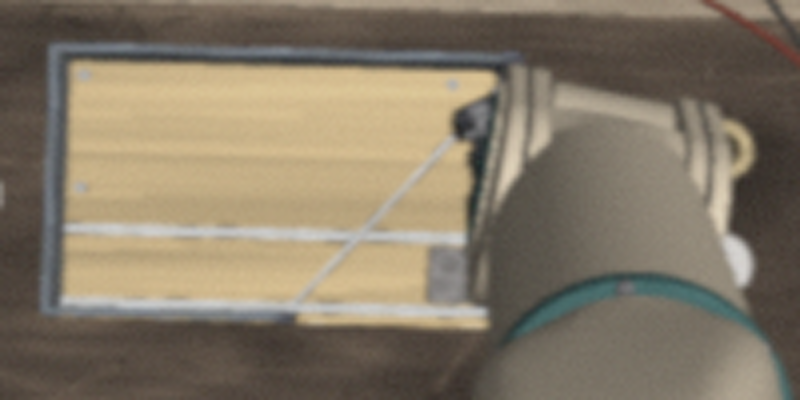

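```bash
python3 - <<'E'
from h import *
plan(-3,[-140,-134,-128,-122,-116],[.49,.48,.46,.44,.43],11.5)
E
```

```text
t 3.38 tcp [525.4   6.   11.1] rot [-3.141 -0.005  2.03 ] phi 0.507 B [  -4.5 -146.1] F [  62.8 -108.7] f [ 0.   0.2 -0.3] w 68.1
-140 0.49 [0.39, 0.43, -0.04, -0.0, -0.0, 0.02]
-134 0.48 [0.88, 0.72, -0.03, -0.0, -0.0, 0.03]
-128 0.46 [1.33, 1.0, -0.03, -0.0, -0.0, 0.05]
-122 0.44 [1.78, 1.29, -0.03, -0.0, -0.0, 0.07]
-116 0.43 [2.26, 1.58, -0.03, -0.0, -0.0, 0.08]
```

Request:
carry_out([
  [[0.39,0.43,-0.04,0,0,0.02,6.8],[0.88,0.72,-0.04,0,0,0.03,6.8],[1.33,1.0,-0.04,0,0,0.05,6.8],[1.78,1.29,-0.04,0,0,0.07,6.8],[1.78,1.29,-0.04,0,0,0.07,6.8]],
])

```text
clock: 3.8
eef_pos: [529.8, 28.8, 11.7]
tool_rot: [-3.141, -0.005, 1.96]
force: [0.5, -2.3, 2.1]
width: 68.1
```

```bash
python3 - <<'E'
from h import *
plan(-3,[-116,-110,-104,-98,-92],[.43,.42,.41,.4,.38],11.5)
g=get_image("scene");cv2.imwrite("pics/s5.png",cv2.resize(g["img"][150:250,200:340],None,fx=5,fy=5,interpolation=2))
w=get_image("wrist");cv2.imwrite("pics/w5.png",w["img"])
E
```

```text
t 3.8 tcp [529.8  28.8  11.7] rot [-3.141 -0.005  1.96 ] phi 0.437 B [  -2.5 -120.6] F [ 67.3 -88.1] f [ 0.5 -2.3  2.1] w 68.1
-116 0.43 [0.42, 0.15, 0.02, -0.0, -0.0, 0.01]
-110 0.42 [0.92, 0.4, 0.02, -0.0, -0.0, 0.02]
-104 0.41 [1.43, 0.65, 0.02, -0.0, -0.0, 0.03]
-98 0.4 [1.93, 0.91, 0.03, -0.0, -0.0, 0.04]
-92 0.38 [2.4, 1.16, 0.03, -0.0, -0.0, 0.06]
```

View pics/s5.png

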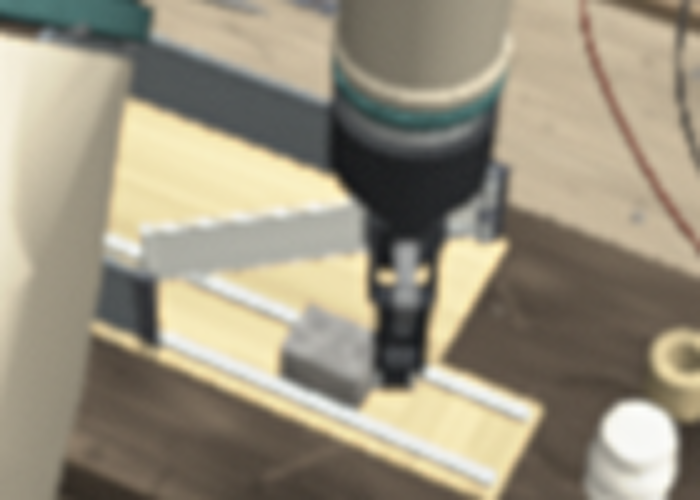

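View pics/w5.png

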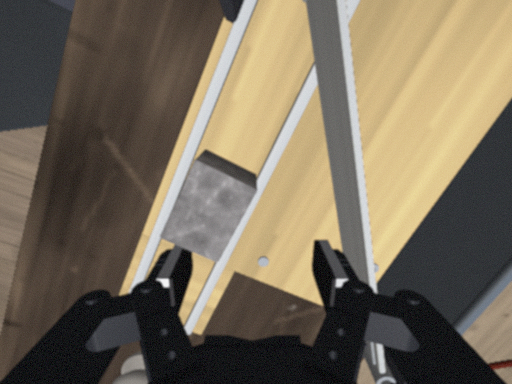

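Request:
carry_out([
  [[0.42,0.15,0,0,0,0.01,6.8],[0.92,0.4,0,0,0,0.02,6.8],[1.43,0.65,0,0,0,0.03,6.8],[1.93,0.91,0,0,0,0.04,6.8],[2.4,1.16,0,0,0,0.06,6.8]],
])

```text
clock: 4.32
eef_pos: [530.7, 54.5, 11.8]
tool_rot: [-3.14, -0.005, 1.899]
force: [-0.4, -4.4, 1.7]
width: 67.7
```

```bash
python3 - <<'E'
from h import *
plan(-3,[-84,-77,-70,-63,-56],[.37,.36,.34,.32,.3],11.5)
g=get_image("scene");cv2.imwrite("pics/s6.png",cv2.resize(g["img"][150:250,200:340],None,fx=5,fy=5,interpolation=2))
E
```

```text
t 4.32 tcp [530.7  54.5  11.8] rot [-3.14  -0.005  1.899] phi 0.375 B [ -3.7 -92.7] F [ 67.9 -64.5] f [-0.4 -4.4  1.7] w 67.7
-84 0.37 [0.77, 0.39, 0.03, -0.0, -0.0, 0.0]
-77 0.36 [1.38, 0.64, 0.03, -0.0, -0.0, 0.02]
-70 0.34 [1.95, 0.9, 0.04, -0.0, -0.0, 0.04]
-63 0.32 [2.53, 1.15, 0.04, -0.0, -0.0, 0.06]
-56 0.3 [3.1, 1.4, 0.04, -0.0, -0.0, 0.08]
```

View pics/s6.png

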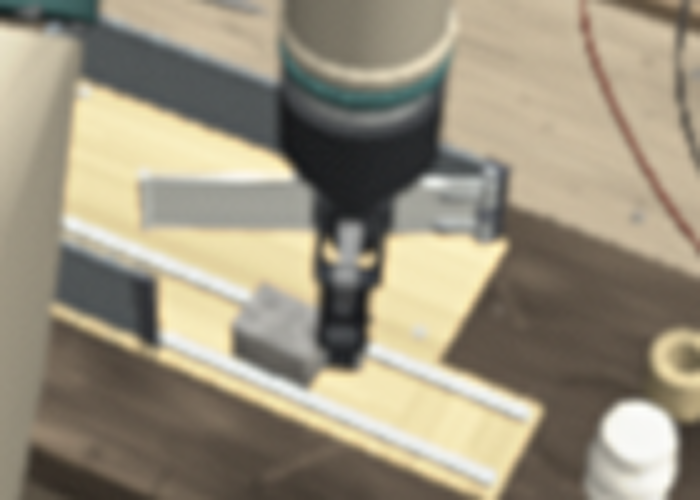

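Request:
carry_out([
  [[0.77,0.39,0,0,0,0,6.8],[1.38,0.64,0,0,0,0.02,6.8],[1.95,0.9,0,0,0,0.04,6.8],[2.53,1.15,0,0,0,0.06,6.8],[3.1,1.4,0,0,0,0.08,6.8]],
])

```text
clock: 4.78
eef_pos: [533.9, 89.2, 11.8]
tool_rot: [-3.139, -0.005, 1.819]
force: [-0.6, -3.6, 0.5]
width: 68.3
```

```bash
python3 - <<'E'
from h import *
plan(-3,[-48,-41,-34,-27,-20],[.29,.27,.25,.23,.2],11.5)
E
```

```text
t 4.78 tcp [533.9  89.2  11.8] rot [-3.139 -0.005  1.819] phi 0.295 B [ -3.1 -55.1] F [ 70.5 -32.7] f [-0.6 -3.6  0.5] w 68.3
-48 0.29 [0.65, 0.22, 0.03, -0.0, -0.0, 0.0]
-41 0.27 [1.25, 0.42, 0.04, -0.0, -0.0, 0.02]
-34 0.25 [1.84, 0.62, 0.04, -0.0, -0.0, 0.04]
-27 0.23 [2.43, 0.82, 0.04, -0.0, -0.0, 0.06]
-20 0.2 [2.98, 1.02, 0.04, -0.0, -0.0, 0.1]
```

Request:
carry_out([
  [[0.65,0.22,0,0,0,0,6.8],[1.25,0.42,0,0,0,0.02,6.8],[1.84,0.62,0,0,0,0.04,6.8],[2.43,0.82,0,0,0,0.06,6.8],[2.98,1.02,0,0,0,0.1,6.8]],
])

```text
clock: 5.2
eef_pos: [536.3, 120.6, 12.0]
tool_rot: [-3.139, -0.005, 1.719]
force: [-2.4, -3.1, 0.8]
width: 67.9
```

```bash
python3 - <<'E'
from h import *
plan(-3,[-14,-8,-2,4,10],[.19,.17,.15,.13,.11],11.5)
g=get_image("scene");cv2.imwrite("pics/s7.png",cv2.resize(g["img"][140:250,180:340],None,fx=5,fy=5,interpolation=2))
w=get_image("wrist");cv2.imwrite("pics/w7.png",w["img"])
E
```

```text
t 5.2 tcp [536.3 120.6  12. ] rot [-3.139 -0.005  1.719] phi 0.195 B [ -3.1 -19.9] F [72.4 -4.9] f [-2.4 -3.1  0.8] w 67.9
-14 0.19 [0.55, 0.13, 0.05, -0.0, -0.0, 0.0]
-8 0.17 [1.06, 0.24, 0.05, -0.0, -0.0, 0.02]
-2 0.15 [1.57, 0.36, 0.05, -0.0, -0.0, 0.04]
4 0.13 [2.09, 0.47, 0.06, -0.0, -0.0, 0.06]
10 0.11 [2.6, 0.58, 0.06, -0.0, -0.0, 0.08]
```

View pics/s7.png

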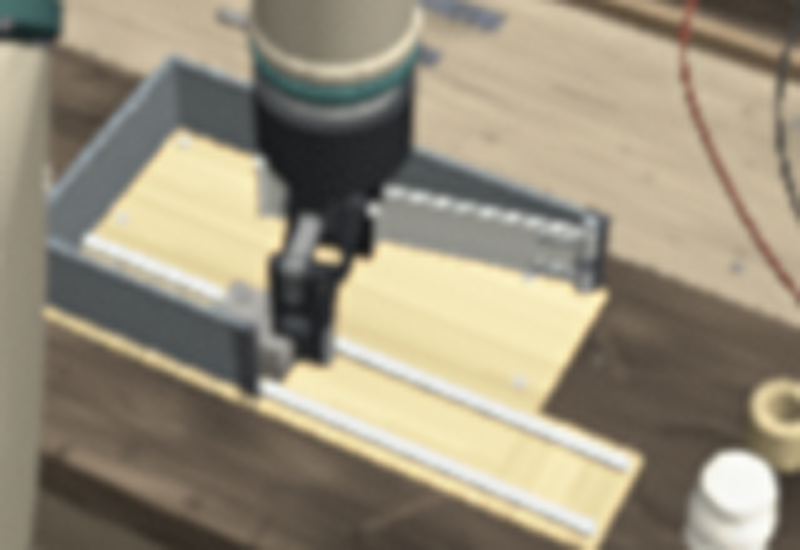

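View pics/w7.png

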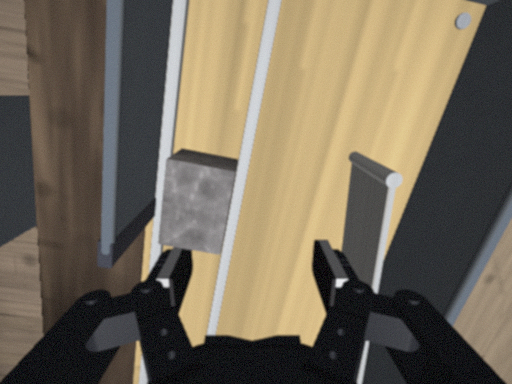

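```bash
python3 - <<'E'
from h import *
g=get_image("wrist");zm=g["z_map"];v,u=np.mgrid[:384,:512]
P=np.linalg.inv(g["mtx"])@np.stack([u.ravel(),v.ravel(),np.ones(u.size)])*zm.ravel()
Q=(g["T_tool_cam"][:3,:3]@P).T+g["T_tool_cam"][:3,3]
m=(zm.ravel()>0)&(Q[:,2]<-2)&(np.abs(Q[:,0])<45)
Q=Q[m];
for z0 in range(-110,0,5):
    k=(Q[:,2]>=z0)&(Q[:,2]<z0+5)
    if k.sum()>5:
        q=Q[k];print(z0,k.sum(),"y",np.percentile(q[:,1],[1,50,99]).round(0),"x",np.percentile(q[:,0],[1,99]).round(0))
E
```

```text
-100 142 y [-19.  10.  20.] x [19. 21.]
-95 1639 y [-61.  10.  59.] x [12. 20.]
-90 4767 y [-66.  -0.  67.] x [ 7. 18.]
-85 5301 y [-66.   0.  66.] x [ 1. 18.]
-80 4484 y [-66.   0.  66.] x [-5. 18.]
-75 3258 y [-66.   2.  66.] x [-11.  17.]
-70 2127 y [-66. -26.  66.] x [-12.  17.]
-65 4243 y [-65. -30.  65.] x [-11.  13.]
-60 2460 y [-64.  32.  65.] x [-11.  14.]
-55 1722 y [-62.  41.  94.] x [-5. 43.]
-50 3597 y [-59.  53.  94.] x [-40.  45.]
-45 2964 y [-55.  51.  93.] x [-7. 45.]
-40 2493 y [-55.  51.  93.] x [-9. 45.]
-35 2302 y [-55.  51.  93.] x [-10.  44.]
-30 2066 y [-55.  51.  93.] x [-10.  44.]
-25 5161 y [-54. -23.  93.] x [-9. 45.]
-20 2709 y [-55.  34.  93.] x [-14.  45.]
-15 1504 y [-55.  81.  93.] x [-23.  44.]
-10 1288 y [-55.  82.  93.] x [-27.  45.]
-5 579 y [-55.  85.  93.] x [-29.  44.]
```

```bash
python3 - <<'E'
from h import *
plan(4,[-25,-25,-14,-8,-2],[.19,.17,.15,.13,.12],13,S=65)
E
```

```text
t 5.35 tcp [536.6 121.7  12. ] rot [-3.14  -0.006  1.723] phi 0.199 B [  3.  -17.7] F [66.7 -4.9] f [-0.8  0.6  1.3] w 68.1
-25 0.19 [-0.76, -0.05, -0.1, -0.0, -0.01, 0.01]
-25 0.17 [-0.83, -0.05, -0.1, -0.0, -0.01, 0.03]
-14 0.15 [0.19, 0.17, -0.1, -0.0, -0.01, 0.05]
-8 0.13 [0.71, 0.28, -0.1, -0.0, -0.01, 0.07]
-2 0.12 [1.26, 0.4, -0.09, -0.0, -0.01, 0.08]
```

Request:
carry_out([
  [[-0.6,-0.05,-0.1,0,0,0.01,6.8],[-0.7,-0.05,-0.1,0,0,0.03,5.6],[-0.7,-0.05,-0.1,0,0,0.03,5.6],[-0.7,-0.05,-0.1,0,0,0.03,5.6]],
])

```text
clock: 5.68
eef_pos: [538.8, 112.9, 14.1]
tool_rot: [3.141, -0.005, 1.69]
force: [-1.0, 1.4, 6.7]
width: 55.9
```

```bash
python3 - <<'E'
from h import *
plan(4,[-20,-14,-8,-2,4],[.16,.15,.14,.13,.12],13,S=65)
s=read_state()
w=get_image("wrist");cv2.imwrite("pics/w8.png",w["img"])
E
```

```text
t 5.68 tcp [538.8 112.9  14.1] rot [ 3.141 -0.005  1.69 ] phi 0.166 B [  5.4 -25.3] F [ 69.5 -14.6] f [-1.   1.4  6.7] w 55.9
-20 0.16 [0.53, -0.05, 0.12, 0.0, -0.0, 0.01]
-14 0.15 [1.09, 0.05, 0.12, 0.0, -0.0, 0.02]
-8 0.14 [1.65, 0.15, 0.12, 0.0, -0.0, 0.03]
-2 0.13 [2.21, 0.25, 0.13, 0.0, -0.0, 0.04]
4 0.12 [2.77, 0.34, 0.13, 0.0, -0.0, 0.05]
```

View pics/w8.png

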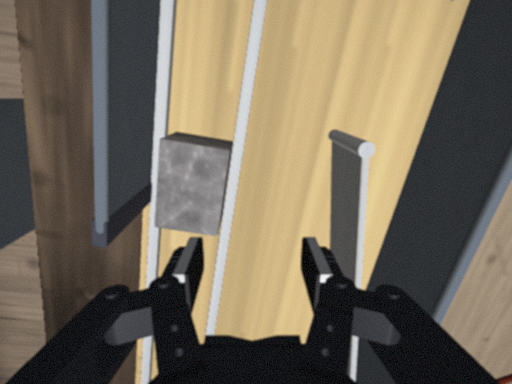

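Request:
carry_out([
  [[0,0,-0.1,0,0,0,5.6],[0,0,-0.1,0,0,0,5.6]],
])

```text
clock: 5.9
eef_pos: [537.6, 112.5, 14.5]
tool_rot: [-3.14, -0.005, 1.69]
force: [-1.9, 0.5, 3.6]
width: 56.3
```

```bash
python3 - <<'E'
from h import *
plan(4,[-20,-14,-8,-2,4],[.16,.15,.14,.13,.12],15,S=65)
g=get_image("scene");cv2.imwrite("pics/s9.png",cv2.resize(g["img"][140:250,180:340],None,fx=5,fy=5,interpolation=2))
g=get_image("wrist");np.savez("w9.npz",**g);zm=g["z_map"];v,u=np.mgrid[:384,:512]
P=np.linalg.inv(g["mtx"])@np.stack([u.ravel(),v.ravel(),np.ones(u.size)])*zm.ravel()
Q=(g["T_tool_cam"][:3,:3]@P).T+g["T_tool_cam"][:3,3]
m=(zm.ravel()>0)&(np.abs(Q[:,0])<14)&(np.abs(Q[:,1])<75);Q=Q[m]
for z0 in range(-90,15,5):
    k=(Q[:,2]>=z0)&(Q[:,2]<z0+5)
    if k.sum()>5:
        q=Q[k];print(z0,k.sum(),"y",np.percentile(q[:,1],[1,25,50,75,99]).round(0),"x",np.percentile(q[:,0],[1,99]).round(0))
E
```

```text
t 5.9 tcp [537.6 112.5  14.5] rot [-3.14  -0.005  1.69 ] phi 0.166 B [  4.3 -25.8] F [ 68.4 -15. ] f [-1.9  0.5  3.6] w 56.3
-20 0.16 [0.56, 0.07, -0.04, -0.0, -0.0, 0.01]
-14 0.15 [1.12, 0.16, -0.04, -0.0, -0.0, 0.02]
-8 0.14 [1.67, 0.26, -0.04, -0.0, -0.0, 0.03]
-2 0.13 [2.23, 0.36, -0.04, -0.0, -0.0, 0.04]
4 0.12 [2.79, 0.46, -0.04, -0.0, -0.0, 0.05]
-90 3210 y [-65. -53.   0.  54.  65.] x [ 7. 13.]
-85 3622 y [-64. -52.  -0.  52.  64.] x [ 1. 13.]
-80 3485 y [-63. -51.   1.  52.  63.] x [-6. 13.]
-75 2178 y [-62. -51.   1.  51.  62.] x [-11.  13.]
-70 1715 y [-61. -53. -49.  53.  62.] x [-12.  13.]
-65 2638 y [-60. -52. -26.  52.  60.] x [-12.  13.]
-60 3809 y [-59. -46.  26.  46.  60.] x [-11.  13.]
-55 1364 y [-58. -42.  28.  42.  59.] x [ 6. 14.]
-50 655 y [-55. -39.  30.  40.  54.] x [ 6. 14.]
-45 798 y [-39. -29.  28.  32.  47.] x [-8. 13.]
-40 533 y [-41. -28.  28.  32.  44.] x [-11.  13.]
-35 596 y [-41. -28.  28.  34.  45.] x [-11.  13.]
-30 522 y [-41. -28.  28.  37.  45.] x [-10.  13.]
-25 491 y [-41. -29.  28.  37.  45.] x [-11.  13.]
-20 460 y [-41. -29.  28.  35.  45.] x [-11.  13.]
-15 384 y [-40. -28.  28.  37.  45.] x [-10.  13.]
-10 219 y [-34. -28.  28.  33.  45.] x [-10.  13.]
-5 62 y [-28.  28.  44.  44.  45.] x [-7. 14.]
0 772 y [-63. -59. -20. -16. -12.] x [-14.  14.]
5 3285 y [-67. -22.   5.  26.  74.] x [-14.  14.]
10 2151 y [-74. -36.   3.  25.  74.] x [-14.  14.]
```

View pics/s9.png

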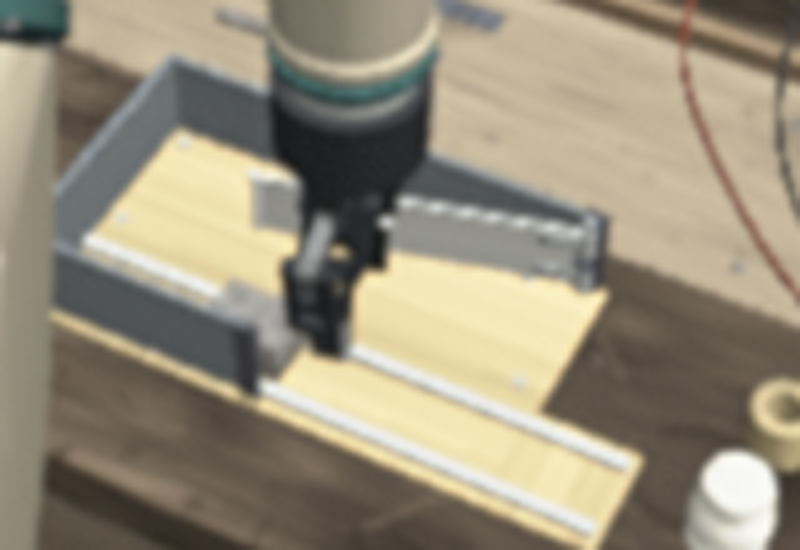

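Request:
carry_out([
  [[0,0,-0.3,0,0,0,5.6],[0.2,0,-0.3,0,0,0,5.6],[0.56,0.07,-0.3,0,0,0.01,5.6]],
])

```text
clock: 6.25
eef_pos: [537.0, 117.4, 17.0]
tool_rot: [-3.139, -0.004, 1.679]
force: [-0.7, -0.6, -0.1]
width: 55.7
```

```bash
python3 - <<'E'
from h import *
plan(4,[-14,-8,-2,4,10],[.15,.14,.13,.12,.11],17,S=69)
g=get_image("wrist");cv2.imwrite("pics/w10.png",g["img"])
E
```

```text
t 6.25 tcp [537.  117.4  17. ] rot [-3.139 -0.004  1.679] phi 0.155 B [  1.4 -20.9] F [ 69.6 -10.2] f [-0.7 -0.6 -0.1] w 55.7
-14 0.15 [0.62, 0.36, -0.0, -0.0, -0.0, 0.0]
-8 0.14 [1.18, 0.46, -0.0, -0.0, -0.0, 0.02]
-2 0.13 [1.74, 0.55, 0.0, -0.0, -0.0, 0.02]
4 0.12 [2.3, 0.64, 0.0, -0.0, -0.0, 0.04]
10 0.11 [2.85, 0.73, 0.0, -0.0, -0.0, 0.04]
```

View pics/w10.png

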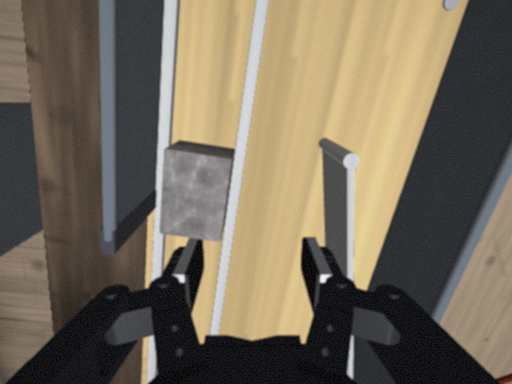

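Request:
carry_out([
  [[0.62,0.2,0,0,0,0,5.6],[1.18,0.3,0,0,0,0.02,5.6],[1.74,0.4,0,0,0,0.02,5.6],[2.3,0.5,0,0,0,0.04,5.6],[2.85,0.6,0,0,0,0.04,5.6]],
])

```text
clock: 6.72
eef_pos: [538.4, 146.5, 16.7]
tool_rot: [-3.136, -0.003, 1.64]
force: [-4.6, -5.4, 2.1]
width: 56.0
```

```bash
python3 - <<'E'
from h import *
plan(3,[15,20,25,30,34],[.1,.09,.08,.08,.08],17,S=69)
s=read_state();g=get_image("wrist");cv2.imwrite("pics/w11.png",g["img"]);np.savez("w11.npz",pos=s["eef_pos"],rot=s["tool_rot"],**g)
g=get_image("scene");cv2.imwrite("pics/s11.png",cv2.resize(g["img"][140:250,180:340],None,fx=5,fy=5,interpolation=2))
E
```

```text
t 6.72 tcp [538.4 146.5  16.7] rot [-3.136e+00 -3.000e-03  1.640e+00] phi 0.116 B [1.3 9.6] F [69.8 17.6] f [-4.6 -5.4  2.1] w 56.0
15 0.1 [0.46, 0.24, -0.03, -0.01, -0.0, 0.02]
20 0.09 [0.92, 0.29, -0.03, -0.01, -0.0, 0.03]
25 0.08 [1.39, 0.35, -0.03, -0.01, -0.0, 0.04]
30 0.08 [1.88, 0.41, -0.03, -0.01, -0.0, 0.04]
34 0.08 [2.28, 0.45, -0.03, -0.01, -0.0, 0.04]
```

View pics/w11.png

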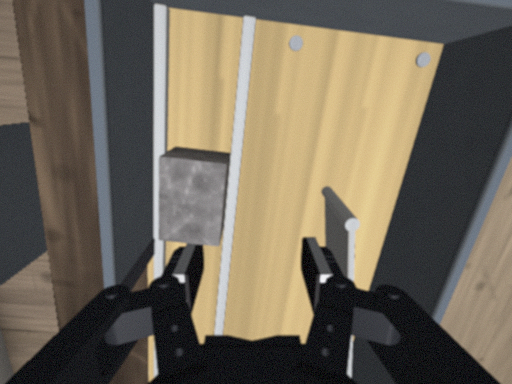

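View pics/s11.png

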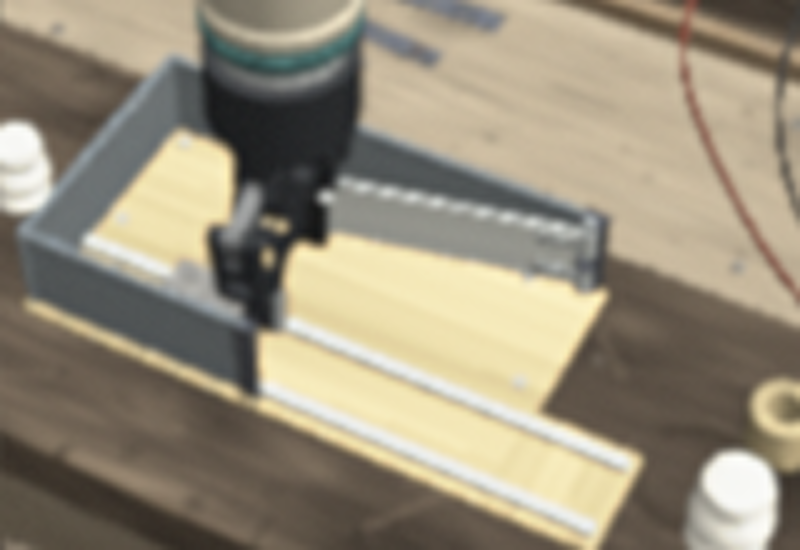

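Request:
carry_out([
  [[0.46,0.1,0,0,0,0.02,5.6],[0.92,0.13,0,0,0,0.03,5.6],[1.3,0.16,0,0,0,0.04,5.6],[1.6,0.18,0,0,0,0.04,5.6],[1.6,0.18,0,0,0,0.04,5.6]],
])

```text
clock: 7.23
eef_pos: [540.7, 164.5, 17.1]
tool_rot: [-3.139, -0.005, 1.602]
force: [-1.7, -0.8, -0.9]
width: 55.8
```

```bash
python3 - <<'E'
from h import *
plan(3,[30,34],[.08,.08],17,S=69)
s=read_state();g=get_image("wrist");cv2.imwrite("pics/w12.png",cv2.resize(g["img"][:300,60:460],None,fx=2,fy=2,interpolation=2));np.savez("w12.npz",pos=s["eef_pos"],rot=s["tool_rot"],**g)
E
```

```text
t 7.23 tcp [540.7 164.5  17.1] rot [-3.139 -0.005  1.602] phi 0.078 B [ 2.5 29. ] F [71.3 34.3] f [-1.7 -0.8 -0.9] w 55.8
30 0.08 [0.11, 0.06, 0.01, -0.0, -0.0, -0.0]
34 0.08 [0.5, 0.09, 0.01, -0.0, -0.0, -0.0]
```

View pics/w12.png

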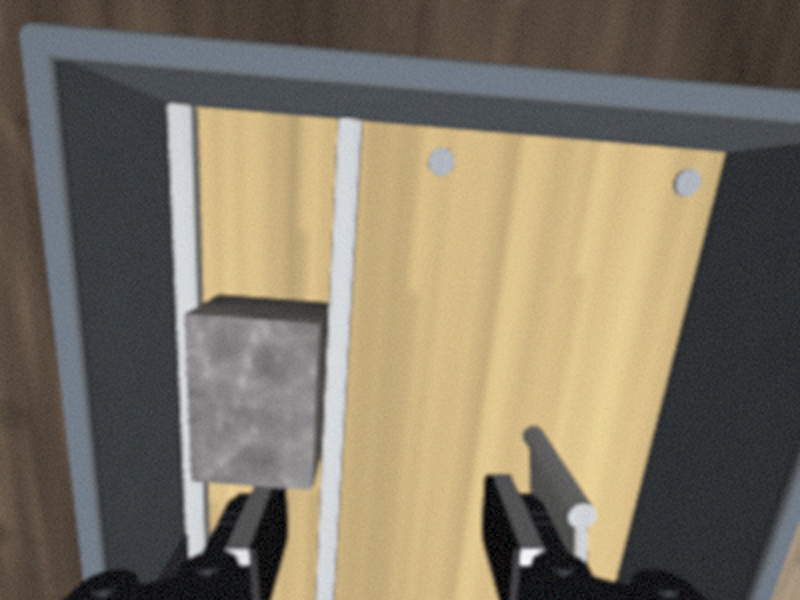

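```bash
python3 - <<'E'
from h import *
g=np.load("w12.npz");w=wg(g,g["pos"],g["rot"])
print(toPen([ray(p,33,w) for p in((154,158),(221.5,160),(156,240),(216,243))],V).round(1))
print("wall floor corners",toPen([ray(p,5,w) for p in((60+200/2,105/2),(60+722/2,152/2))],V).round(1))
print("flap edge top",toPen([ray((60+583/2,515/2),58,w)],V).round(1))
E
```

```text
[[-12.8  84.1]
 [ 18.7  85.6]
 [-13.4  40.7]
 [ 17.7  41.5]]
wall floor corners [[-17.5 132.3]
 [117.3 131.7]]
flap edge top [[78.  53.5]]
```

Request:
carry_out([
  [[-0.2,0,0,0,0,0,5.6],[-0.3,0,0,0,0,0,5.6],[-0.3,0,-4.1,0,0,0,5.6],[-0.3,0,-8.2,0,0,0,5.6],[-0.3,0,-12.2,0,0,0,5.6]],
])

```text
clock: 7.7
eef_pos: [541.8, 159.7, 140.4]
tool_rot: [-3.139, -0.004, 1.6]
force: [1.0, 0.5, -0.7]
width: 55.9
```

Request:
carry_out([
  [[-1,0,-3,0,0,0,5.6],[-3,0,-4,0,0,0,5.6],[-6,0,-4,0,0,0,5.6],[-9,0,-4,0,0,0,5.6],[-12,0,-4,0,0,0,5.6]],
])

```text
clock: 8.12
eef_pos: [546.1, 39.0, 179.8]
tool_rot: [3.141, -0.005, 1.602]
force: [0.7, -0.3, 0.3]
width: 55.7
```

Request:
carry_out([
  [[0,0,0,0,0,0,5.6],[0,0,0,0,0,0,5.6],[0,0,0,0,0,0,5.6],[0,0,0,0,0,0,5.6],[0,0,0,0,0,0,5.6]],
])

```text
clock: 8.53
eef_pos: [545.1, 41.4, 178.6]
tool_rot: [-3.139, -0.005, 1.603]
force: [-0.0, -1.1, -0.7]
width: 56.0
```

Request:
carry_out([
  [[0,0,0,0,0,0,5.6],[0,0,0,0,0,0,5.6],[0,0,0,0,0,0,5.6],[0,0,0,0,0,0,5.6],[0,0,0,0,0,0,5.6]],
])

```text
clock: 8.95
eef_pos: [544.9, 40.0, 178.7]
tool_rot: [-3.139, -0.004, 1.601]
force: [-0.1, -0.1, -0.8]
width: 56.1
```

```bash
python3 - <<'E'
from h import *
s=read_state();where(s)
g=get_image("wrist");cv2.imwrite("pics/w13.png",g["img"]);np.savez("w13.npz",pos=s["eef_pos"],rot=s["tool_rot"],**g)
t=get_image("top");cv2.imwrite("pics/t13.png",cv2.resize(t["img"][160:260,175:375],None,fx=4,fy=4,interpolation=2))
g=get_image("scene");cv2.imwrite("pics/s13.png",cv2.resize(g["img"][120:260,160:360],None,fx=4,fy=4,interpolation=2))
E
```

```text
t 8.95 tcp [544.9  40.  178.7] rot [-3.139 -0.004  1.601] phi 0.077 B [  8.7 -95.5] F [ 85.4 -89.6] f [-0.1 -0.1 -0.8] w 56.1
```

View pics/w13.png

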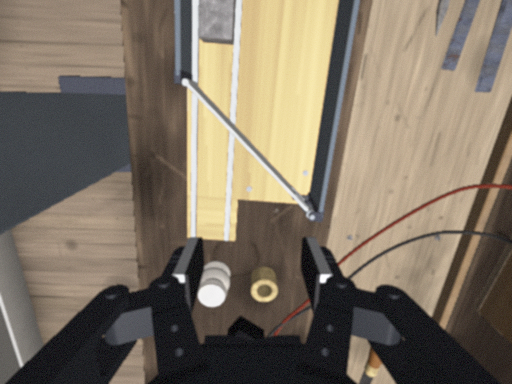

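View pics/s13.png

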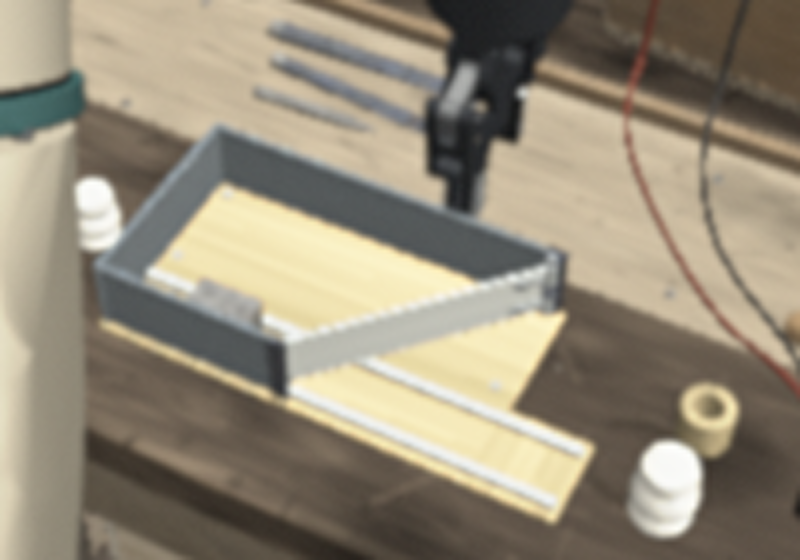

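View pics/t13.png

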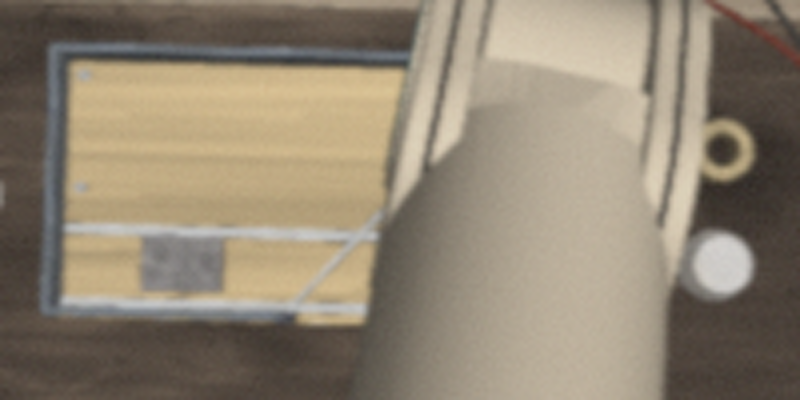

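```bash
python3 - <<'E'
from h import *
t=get_image("top")
print(toPen([ray(np.array((182,263))/4+[174.6,159.6],33,t)],V), [toPen([ray(np.array(u)/4+[174.6,159.6],z,t)],V).round(1) for u,z in(((722,263),54),((722,150),30),((300,302),58))])
print(finish_job())
E
```

```text
[[ 2.23909354 62.69746477]] [array([[   9.6, -236.9]]), array([[  73.9, -240.3]]), array([[-17.8,  -4.9]])]
the job is handed in; nothing more can be done
None
```

The block is in the pen and the flap is fully shut behind it. I handed the job in at about 9 s of the 38 s allowed.

One finger opened the flap and held it open at about 0.6 rad. The other finger slid the block along the lane and through the gate. I then backed off 3 mm and lifted straight out, and the flap swung shut by itself.

**Last checks:**
- **Block:** its centre is at about pen y = 63 mm, x = 2 mm. That is past the 55 mm needed to be clear of the flap's swing. It is lying flat in the lane.
- **Flap:** in the scene and wrist pictures it rests against the strike post. In the top picture its free edge sits at the same pixels as before the job.
- **Flap against block:** I saw the flap well clear of the block in every picture during the push. My geometry put the gap at about 30 mm or more.
- **Bystanders:** the insulator and the brass bush are where they were, to within about 1 mm. The small insulator looked in place in the pictures, but I did not measure it.
- **Robot:** the gripper is clear, about 180 mm above the bench.

**What went less cleanly:**
- **First lowering:** the force reached about 24 N upward, and the flap opened slightly. The likely cause is a finger knuckle coming down on the flap's top edge. I raised the gripper and carried on.
- **Mid-way:** the same part rested lightly on the flap at about 7 N after I narrowed the finger opening to clear the strike-side wall. I raised the gripper again and the force went to zero.

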